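# Unlatch the switch box, open it and press its keys in turn

## Task

Start the bench unit from its grey switch box: swing the latch lever at the side of the box off the lid, and open the hinged lid until it stands about upright or further. Then press the three keys inside right down, one at a time, letting each spring back before the next: first the smallest, then the middle-sized, last the largest. Leave the lid open and the latch off, and leave the dish, the upright sleeve and the small flat case where they stand.

Things in the scene. Friction and masses are not known exactly. Their poses are not given: they have to be found in the camera images.
- switch_box: grey sheet-metal switch box fixed to the bench, 120 mm deep (x), 200 mm wide (y), rim 60 mm high, walls 4 mm, key deck inside 26 mm high, closed lid top at 67 mm. Origin: centre of its underside; its x points to the hinged back, -x to the front with the lid's tab; the latch is at its -y side, on a dark bracket 36 x 38 mm
- latch (a joint): swing of the latch about its upright pivot (at -40, -122 mm in the box's x, y), rad. At 0 its short nose lies over the lid and the 66 mm handle points along the box's -y; it grows as the handle swings to the front (clockwise from above), to the stop at 1.75 (handle along -x). Fully clear of the lid above 1.1. Stiff: stays where left; about 2 N at the knob
- latch_knob (a point): centre of the top of the black round knob (18 mm across, 30 mm tall) at the end of the latch handle, 99 mm above the bench; 66 mm from the pivot. The handle is a steel bar 12 mm wide and 8 mm thick, its underside 69 mm above the bench, with free space below
- latch_pivot (a point): pivot of the latch, in the middle of the lever's bar
- lid (a joint): opening of the lid, rad: 0 closed, 1.57 upright, stop at 1.9. A stiff hinge: it stays where it is left; about 1.5 N at the tab
- lid_tab (a point): middle of the outer lower edge of the lid's front tab (50 mm wide, 6 mm thick), which stands out 26 mm from the front of the box with free space below it; 152 mm from the hinge, 60 mm above the bench when closed
- lid_hinge (a point): middle of the lid's hinge axis, at the back rim of the box, 60 mm above the bench
- small_key_top (a point): centre of the top face of the small round grey spring key (14 mm across), which faces straight up 48 mm above the bench when not pressed. The three keys stand in one row across the box, 56 mm apart, in any order, 12 mm nearer the front than the middle of the box; under the closed lid they cannot be seen
- medium_key_top (a point): centre of the top face of the middle-sized round grey spring key (24 mm across), which faces straight up 48 mm above the bench when not pressed. The three keys stand in one row across the box, 56 mm apart, in any order, 12 mm nearer the front than the middle of the box; under the closed lid they cannot be seen
- large_key_top (a point): centre of the top face of the large round grey spring key (36 mm across), which faces straight up 48 mm above the bench when not pressed. The three keys stand in one row across the box, 56 mm apart, in any order, 12 mm nearer the front than the middle of the box; under the closed lid they cannot be seen
- small_key (a joint): travel of the small key: 0 up, 0.006 m fully down (about 5 N); it springs back
- medium_key (a joint): travel of the middle-sized key: 0 up, 0.006 m fully down (about 5 N); it springs back
- large_key (a joint): travel of the large key: 0 up, 0.006 m fully down (about 5 N); it springs back
- dish: loose white ceramic dish, 67 mm across, 24 mm high, right of the box, beyond the latch; origin: centre of its underside. Bystander
- sleeve: loose steel tool sleeve standing upright, 31 mm across, 77 mm tall, left of the box; origin: centre of its underside. Bystander
- insert_case: loose flat case of inserts, dark blue over black, 46 x 72 x 22 mm, before the left front corner of the box; origin: centre of its underside. Bystander

How it is judged:
By the outcome, as a careful person would: the job done as asked, in the order asked, and still so for the second after the job is handed in, with the robot touching nothing.
It also fails if it takes over 58 s, if anything falls off the work surface, if the arm or the gripper's body presses on something with over 40 N, if the wrist force passes 120 N, or if a joint passes its speed limit or range.

## Robot

A 6-joint arm with a two-finger parallel gripper is mounted at the origin on a cart in front of the work surface, level with it; the furniture and walls round the work are solid. World frame = base frame: x ahead of the robot, y to its left, z up, the work surface at z = 0. Lengths are in mm, angles in rad, forces in N, time in s.
With the tool pointing down it reaches from about 400 to 925 mm from the base axis. Payload 12.5 kg.
Tool frame: the origin (TCP) lies at the very end of the fingers, on their centre line; the grasp point (between the pads) lies 19 mm behind it; z points along the fingers, y is the line along which they close (so a half turn about z gives the same grasp; the last joint's range is limited). The gripper opens to 95 mm and grips with 3 to 60 N. Pads are 20 mm wide; open, the fingers measure 119 mm over their backs; the gripper's body (75 mm by 180 mm) begins 59 mm behind the grasp point.
Start: joints at [1.005, 0.491, 1.559, -0, 1.092, -0.106], TCP at [277.343, 560.114, 214.661] pointing down, gripper open.
Joint ranges: [-3.1, 3.1], [-0.84, 2.19], [0.05, 2.79], [-1.13, 4.28], [0.06, 2.93], [-2.69, 2.69]. Speed limits (rad/s): [2.22, 2.22, 2.79, 3.14, 3.14, 3.14].

## Interface

Orientations are given as [roll, pitch, yaw] about the fixed x, y, z axes, in that order (R = Rz(yaw) Ry(pitch) Rx(roll)).
In Python, from cell import * gives the robot as it stands.
- The arm moves only by the tool jog_arm, never from a script. Its argument "targets" is a list of rows, each an object with "turn": the turn, a rotation vector about the world's x, y, z in degrees, a list of three; "slide": the shift along the world's x, y, z in mm, a list of three; "claw": the opening in per cent of the stroke, from 0 (shut) to 100 (fully open). In form: [{"turn": [wx, wy, wz], "slide": [x, y, z], "claw": claw}, ...]. A call has 1 to 5 rows; each row shifts and turns the commanded pose from where the row before left it; what a row does not reach is not made up. A row lasts 1/8 s, in which the tool goes at most 62.5 mm and 10.7 degrees, less where a joint would pass 70% of its speed; a pose out of reach is approached as far as the arm can. A call with a gripper value outside its range is refused whole. The fingers move at their own pace and stop on an object; the grip force is fixed at half the most. Time passes only in rows, so rows that do not move let the fingers close. It gives the time, the measured TCP pose, the force, the opening and the grip force at its end, in the units of the state.
- state(): the state, without advancing time (a new reading comes with each control period).
- read_camera(name): name is "scene" or "side" or "wrist"; returns a dict with "frame" (480x640x3 uint8, blue, green, red), "mtx" (3x3 intrinsics, pixels), "R" (3x3) and "t" (3): a world point X has camera coordinates R X + t. Camera axes: x right, y down, z forward; pixel columns grow to the right and rows downward; lengths in mm; the calibration is good to about 2 mm. A picture is of the moment at which its call begins. There is no depth.
- job_done(): hands the job in; it is judged then, once.
Trained networks look in the newest picture that a camera, given by its name, has taken for a name from the list of things; names that differ only in an ending like _2 or _b are one class to them, and where a whole thing is asked for, a point or a joint stands for the part that bears it (a point fixed in the world has none). Each returns a list of dicts, best first, with "conf" (0 to 1); they miss things now and then, are a little off and sometimes report something else, mostly with a low value. They report only what shows in the picture. A call takes as long as a camera call.
- look_for(query, camera): "xy" ([column, row] in pixels, amid what is visible of it).
The state is a dict: "t": time; "joints": joint angles; "qvel": joint speeds; "tau": joint torques, N m; "eef_pos": TCP position; "tcp_rot": TCP orientation; "ft_force": force on the tool from outside, world axes, zero at the start; "moment": the same for the moment, N m; "opening": opening from 0.0 (shut) to 1.0 (fully open); "grip_force": force on a finger pad.
Only numpy, scipy, OpenCV 4.12 (cv2) and the standard library are available. Lean on these libraries where they do the work, as an engineer would, in place of code of your own. Each camera call takes 0.05 s, during which the arm holds its last target. There are 200 camera calls.

## Working session

There is one attempt and no reset: what is moved stays moved. The work goes in short steps, Python scripts to look and compute and a tool call to move; the robot and the scene stay as the last step left them, time stands still between calls to the robot, and variables do not carry over. Pictures are saved under pics/ and viewed, at most 10 in all, crops included, and the job is handed in when it is done.

Besides the shell and the picture viewer there is one more tool, called by a JSON object that holds its "fn" and its "kwargs". jog_arm: Moves the arm, as the interface text tells. Its arguments: {"type":"object","properties":{"targets":{"type":"array","items":{"type":"object","properties":{"turn":{"type":"array","items":{"type":"number"}},"slide":{"type":"array","items":{"type":"number"}},"claw":{"type":"number"}}}}},"required":["targets"]}

```bash
mkdir -p pics; cat > h.py <<'E'
from cell import *
import numpy as np, cv2
def ray(c,uv):
    M=np.array(c['mtx']);R=np.array(c['R']);t=np.array(c['t'])
    d=R.T@np.linalg.inv(M)@np.array([uv[0],uv[1],1.]);return -R.T@t,d
def at_z(c,uv,z):
    o,d=ray(c,uv);return o+d*(z-o[2])/d[2]
def proj(c,X):
    p=np.array(c['mtx'])@(np.array(c['R'])@np.array(X,float)+np.array(c['t']));return p[:2]/p[2]
def tri(c1,u1,c2,u2):
    A=[];b=[]
    for c,u in((c1,u1),(c2,u2)):
        o,d=ray(c,u);d/=np.linalg.norm(d);P=np.eye(3)-np.outer(d,d);A.append(P);b.append(P@o)
    return np.linalg.solve(sum(A),sum(b))
E
python3 - <<'E'
from h import *
print(state())
for n in('scene','side'):
    c=read_camera(n);cv2.imwrite(f'pics/{n}0.png',c['frame'])
    print(n,'cam at',(-np.array(c['R']).T@np.array(c['t'])).round())
    for q,z in(('switch_box',None),('latch_knob',99),('latch_pivot',73),('lid_tab',60),('lid_hinge',60),('dish',12),('sleeve',38),('insert_case',11)):
        for r in look_for(q,n)[:2]: print(q,np.round(r['xy'],1),round(r['conf'],2),at_z(c,r['xy'],z).round(1) if z else '')
E
```

```text
{'t': 0.0, 'joints': array([ 1.00538093e+00,  4.91552940e-01,  1.55946837e+00, -1.43374136e-05,
        1.09167610e+00, -1.05591562e-01]), 'qvel': array([ 0.00018016, -0.00018238, -0.00058756, -0.0008063 ,  0.00012436,
        0.00080624]), 'tau': array([-9.77746276e-04, -6.12634706e+01, -2.58184916e+01,  6.91784034e-02,
        4.81453200e-02, -1.17240029e-04]), 'eef_pos': array([277.21360228, 559.88243628, 214.05933972]), 'tcp_rot': array([-3.14049271e+00, -1.03791842e-04,  2.68177538e+00]), 'ft_force': array([ 0.53638173, -0.89586746, -0.6124051 ]), 'moment': array([ 0.00538475,  0.02000447, -0.02474292]), 'grip_force': 0.0, 'opening': 1.0013565343886213}
scene cam at [ -45. -170.  498.]
switch_box [309.3 257. ] 0.75 
latch_knob [351.9 274.2] 0.87 [466.9 153.   99. ]
latch_pivot [350.2 276.1] 0.68 [494.  173.2  73. ]
latch_pivot [244.7 221.9] 0.38 [524.1 441.7  73. ]
lid_tab [300.3 242.5] 0.68 [546.2 320.   60. ]
lid_hinge [299.4 246.5] 0.74 [533.7 311.9  60. ]
lid_hinge [246.8 221.3] 0.63 [546. 459.  60.]
dish [389.8 291.6] 0.85 [573.7 140.   12. ]
sleeve [245.6 220.8] 0.73 [575.7 494.2  38. ]
insert_case [227.6 272.3] 0.68 [442.5 409.7  11. ]
side cam at [ 598. 1124.  540.]
switch_box [309.  280.7] 0.92 
latch_knob [340.8 217. ] 0.85 [498.8 212.2  99. ]
latch_knob [311.8 270.6] 0.48 [554.8 385.6  99. ]
lid_tab [311.2 272.1] 0.68 [552.1 324.7  60. ]
lid_hinge [312.9 271.5] 0.58 [549.4 323.   60. ]
dish [294.  235.8] 0.44 [573.9 113.4  12. ]
sleeve [321.3 336.8] 0.96 [543.7 457.3  38. ]
sleeve [386.3 334.7] 0.69 [454.8 453.6  38. ]
insert_case [386.3 335.4] 0.89 [447.3 419.2  11. ]
```

View pics/scene0.png

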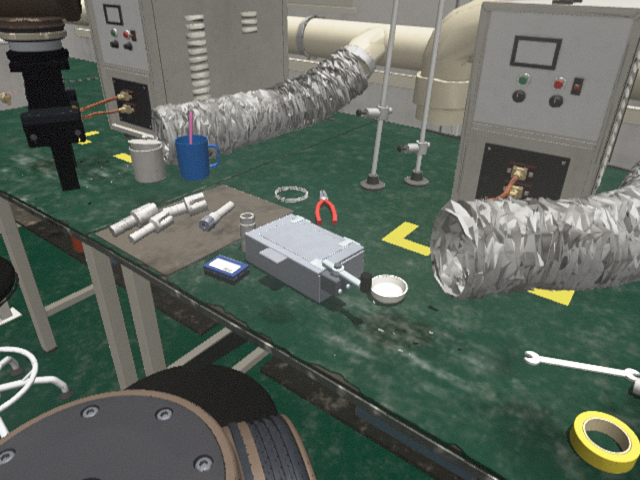

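View pics/side0.png

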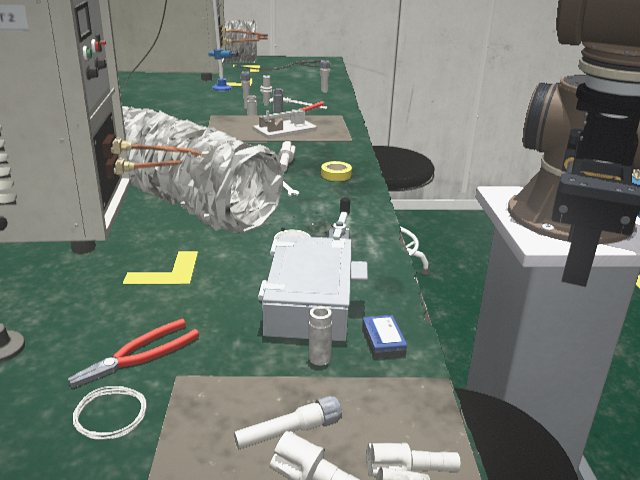

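Scene: box at about (245–365, 215–300), tab (275,255), knob (366,281). Side: box (265–352, 238–335), tab (360,270), knob (345,204). I'll zoom in for a pose fit.

```bash
python3 - <<'E'
import cv2
a=cv2.imread('pics/scene0.png')[200:310,230:390];cv2.imwrite('pics/sz.png',cv2.resize(a,None,fx=5,fy=5,interpolation=cv2.INTER_CUBIC))
a=cv2.imread('pics/side0.png')[190:340,250:410];cv2.imwrite('pics/dz.png',cv2.resize(a,None,fx=4,fy=4,interpolation=cv2.INTER_CUBIC))
E
```

```text
(no output)
```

View pics/sz.png

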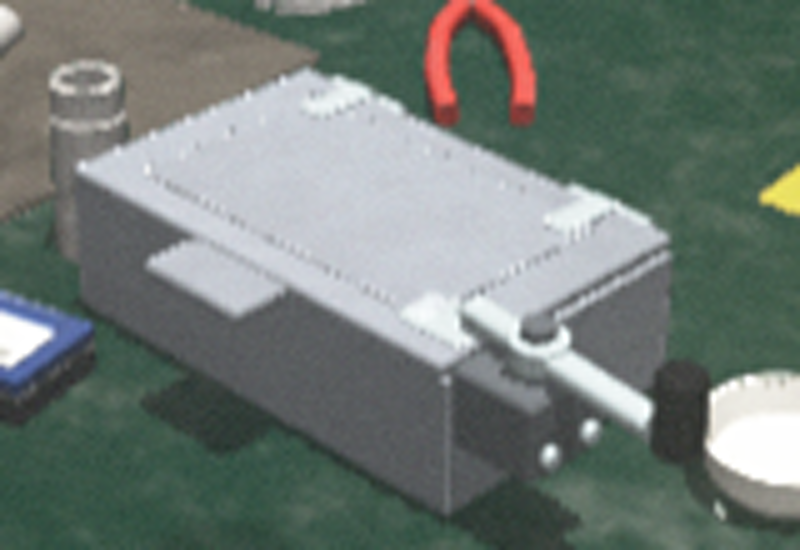

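View pics/dz.png

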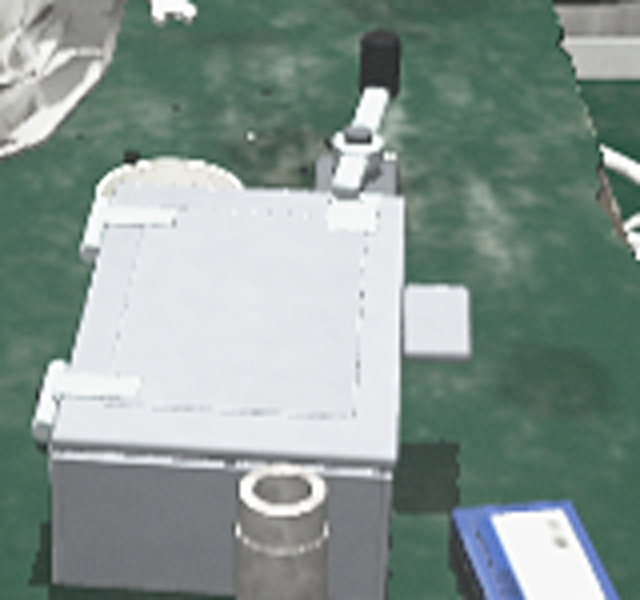

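Scene zoom: lid corners and tab edges are sharp (front-right top at zoom (450,365), knob top (682,366)). Side zoom: lid corners (404,195), (394,460), (52,442), knob top (380,36). The pose fit uses these.

```bash
cat >> h.py <<'E'
def b2w(p,pose):
    x,y,a=pose;c,s=np.cos(a),np.sin(a);p=np.array(p,float)
    return np.array([x+c*p[0]-s*p[1],y+s*p[0]+c*p[1],p[2]])
E
python3 - <<'E'
from h import *
from scipy.optimize import least_squares
cs=read_camera('scene');cd=read_camera('side')
S=lambda u,v:(230+u/5-.4,200+v/5-.4); D=lambda u,v:(250+u/4-.4,190+v/4-.4)
ob=[(cs,S(78,168),(-60,100,67)),(cs,S(308,70),(60,100,67)),(cs,S(668,238),(60,-100,67)),(cs,S(450,365),(-60,-100,67)),
(cs,S(447,515),(-60,-100,0)),(cs,S(82,303),(-60,100,0)),(cs,S(148,268),(-86,25,63)),(cs,S(238,316),(-86,-25,63)),
(cd,D(404,196),(-60,-100,67)),(cd,D(394,462),(-60,100,67)),(cd,D(52,444),(60,100,67)),(cd,D(469,287),(-86,-25,66)),(cd,D(470,355),(-86,25,66)),
(cs,S(682,366),(-40,-188,99)),(cd,D(380,36),(-40,-188,99))]
f=lambda p:np.concatenate([proj(c,b2w(X,p))-u for c,u,X in ob])
r=least_squares(f,[530,320,-.5],loss='soft_l1')
print(r.x,np.degrees(r.x[2]));print(f(r.x).reshape(-1,2).round(1))
p=r.x
for n,X in dict(knob=(-40,-188,99),pivot=(-40,-122,73),tab=(-92,0,60),tabtop=(-73,0,66),hinge=(60,0,60),k1=(-12,56,48),k2=(-12,0,48),k3=(-12,-56,48)).items():print(n,b2w(X,p).round(1))
print(tri(cs,S(682,366),cd,D(380,36)).round(1))
for n,z,a,b in(('sleeve',77,S(86,78),D(283,490)),('dish',24,S(790,420),D(170,190)),('case',22,S(20,330),D(545,555))):print(n,at_z(cs,a,z).round(),at_z(cd,b,z).round())
E
```

```text
[ 5.51847753e+02  3.17195712e+02 -1.30689021e-01] -7.487929358449805
[[-0.8 -2.4]
 [-0.1 -1.9]
 [ 2.1 -0.6]
 [-0.9 -0.6]
 [-0.7  2.1]
 [ 0.7  0.5]
 [-0.5 -1.2]
 [-0.1 -0.1]
 [ 1.7 -0.7]
 [ 0.2 -0.2]
 [-0.5 -1.7]
 [ 0.7  0.3]
 [ 0.3  0.1]
 [ 2.6 -0.7]
 [-1.3 -0.3]]
knob [487.7 136.   99. ]
pivot [496.3 201.4  73. ]
tab [460.6 329.2  60. ]
tabtop [479.5 326.7  66. ]
hinge [611.3 309.4  60. ]
k1 [547.2 374.3  48. ]
k2 [540.  318.8  48. ]
k3 [532.7 263.2  48. ]
[485.  138.4  98.8]
sleeve [542. 453.  77.] [546. 456.  77.]
dish [577. 147.  24.] [578. 141.  24.]
case [454. 405.  22.] [449. 417.  22.]
```

{"fn": "jog_arm", "kwargs": {"targets": [{"turn":[0,0,6],"slide":[24,-43,0],"claw":0},{"turn":[0,0,6],"slide":[24,-43,0],"claw":0},{"turn":[0,0,6.8],"slide":[24,-43,0],"claw":0},{"turn":[0,0,0],"slide":[24,-43,0],"claw":0},{"turn":[0,0,0],"slide":[24,-43,0],"claw":0}]}}

```text
t: 1.62
eef_pos: [398.0, 343.7, 214.8]
tcp_rot: [3.141, 0.0, 3.01]
ft_force: [1.1, -0.1, 0.1]
opening: 0.529
grip_force: 0.0
```

{"fn": "jog_arm", "kwargs": {"targets": [{"turn":[0,0,0],"slide":[24,-43,0],"claw":0},{"turn":[0,0,0],"slide":[24,-43,0],"claw":0},{"turn":[0,0,0],"slide":[24,-43,0],"claw":0},{"turn":[0,0,0],"slide":[24,-43,0],"claw":0},{"turn":[0,0,0],"slide":[22,-38,0],"claw":0}]}}

```text
t: 2.25
eef_pos: [516.1, 133.5, 214.8]
tcp_rot: [3.141, 0.0, 3.009]
ft_force: [-0.5, 0.8, 0.1]
opening: 0.019
grip_force: 0.0
```

```bash
python3 - <<'E'
from h import *
c=read_camera('wrist');cv2.imwrite('pics/w0.png',c['frame'])
for q,z in(('latch_knob',99),('latch_pivot',73),('lid_tab',60),('dish',12)):
    for r in look_for(q,'wrist')[:2]: print(q,np.round(r['xy'],1),round(r['conf'],2),at_z(c,r['xy'],z).round(1))
E
```

```text
latch_knob [371.7 195.3] 0.7 [493.2 177.5  99. ]
latch_pivot [372.2 194.5] 0.66 [497.6 181.   73. ]
lid_tab [533.1 233.4] 0.67 [552.5 317.6  60. ]
lid_tab [370.4 195.3] 0.37 [500.6 181.   60. ]
dish [340.5 263.7] 0.67 [575.7 149.8  12. ]
```

View pics/w0.png

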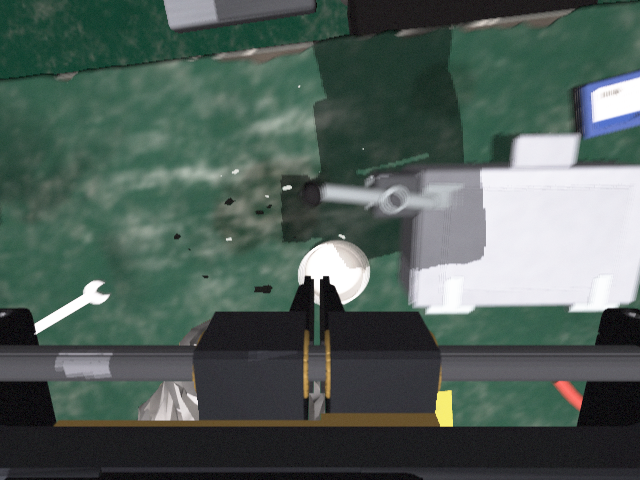

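Wrist: knob top at (313,194), pivot (393,200), tab (512–578, 134–166), and the fingertips are over the dish side of the handle.

```bash
python3 - <<'E'
from h import *
c=read_camera('wrist')
for n,u,z in(('knob',(313,193),99),('pivot',(394,199),78),('tabL',(512,135),66),('tabR',(578,134),66),('frontR corner',(412,167),67),('backR',(409,306),67),('tip',(320,278),214)): print(n,at_z(c,u,z).round(1))
p=(551.8,317.2,-.1307)
for X in((-40,-188,99),(-40,-122,78),(-86,-25,66),(-86,25,66),(-60,-100,67),(60,-100,67)):print(X,proj(c,b2w(X,p)).round(1))
E
```

```text
knob [484.6 136.4  99. ]
pivot [501.5 199.1  78. ]
tabL [465.2 297.8  66. ]
tabR [471.3 349.5  66. ]
frontR corner [479.6 217.4  67. ]
backR [602.4 206.8  67. ]
tip [506.  137.8 214. ]
(-40, -188, 99) [313.1 197. ]
(-40, -122, 78) [396.5 192.2]
(-86, -25, 66) [519.5 131.5]
(-86, 25, 66) [582.8 131.4]
(-60, -100, 67) [422.4 165.2]
(60, -100, 67) [412.5 301.4]
```

{"fn": "jog_arm", "kwargs": {"targets": [{"slide":[0,0,-50],"turn":[0,0,0],"claw":0},{"slide":[0,0,-50],"turn":[0,0,0],"claw":0},{"slide":[0,0,-31],"turn":[0,0,0],"claw":0},{"slide":[-5,-1,0],"turn":[0,0,0],"claw":0},{"slide":[-10,0,0],"turn":[0,0,0],"claw":0}]}}

```text
t: 3.18
eef_pos: [500.5, 134.7, 84.8]
tcp_rot: [3.141, 0.002, 3.011]
ft_force: [2.8, 1.7, -2.1]
opening: 0.006
grip_force: 1.3
```

{"fn": "jog_arm", "kwargs": {"targets": [{"slide":[-10,0,0],"turn":[0,0,0],"claw":0},{"slide":[-10,3,0],"turn":[0,0,0],"claw":0},{"slide":[-10,3,0],"turn":[0,0,0],"claw":0},{"slide":[-9,5,0],"turn":[0,0,0],"claw":0},{"slide":[-8,6,0],"turn":[0,0,0],"claw":0}]}}

```text
t: 3.8
eef_pos: [452.4, 151.3, 83.6]
tcp_rot: [-3.141, -0.001, 3.01]
ft_force: [1.7, -1.3, 0.3]
opening: 0.003
grip_force: 0.8
```

{"fn": "jog_arm", "kwargs": {"targets": [{"slide":[-7,8,0],"turn":[0,0,0],"claw":0},{"slide":[-6,8,0],"turn":[0,0,0],"claw":0},{"slide":[-4,10,0],"turn":[0,0,0],"claw":0},{"slide":[-4,9,0],"turn":[0,0,0],"claw":0},{"slide":[-1,7,0],"turn":[0,0,0],"claw":0}]}}

```text
t: 4.42
eef_pos: [431.1, 193.8, 83.6]
tcp_rot: [-3.142, -0.0, 3.01]
ft_force: [1.5, -2.2, -0.4]
opening: 0.002
grip_force: 0.9
```

```bash
python3 - <<'E'
from h import *
a=read_camera('scene')['frame'][190:320,220:400];b=read_camera('side')['frame'][190:340,250:430]
cv2.imwrite('pics/c1.png',np.hstack([cv2.resize(a,(400,290)),cv2.resize(b,(400,290))]))
E
```

```text
(no output)
```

View pics/c1.png

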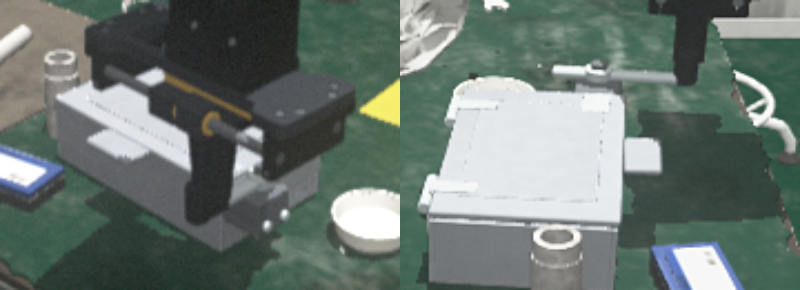

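The latch handle now points along the box's −x, nose off the lid; the dish is untouched. Now rise and go over the tab.

{"fn": "jog_arm", "kwargs": {"targets": [{"slide":[0,-5,20],"turn":[0,0,0],"claw":10},{"slide":[0,0,60],"turn":[0,0,0],"claw":85},{"slide":[-3,45,10],"turn":[0,0,0],"claw":85},{"slide":[0,45,0],"turn":[0,0,0],"claw":85},{"slide":[0,46,0],"turn":[0,0,0],"claw":85}]}}

```text
t: 5.15
eef_pos: [428.3, 325.4, 174.0]
tcp_rot: [3.141, 0.0, 3.009]
ft_force: [0.3, 0.7, -0.6]
opening: 0.465
grip_force: 0.0
```

```bash
python3 - <<'E'
from h import *
c=read_camera('wrist');cv2.imwrite('pics/w1.png',c['frame'])
print(state()['opening'])
for q,z in(('lid_tab',60),('latch_knob',99)):
    for r in look_for(q,'wrist')[:2]: print(q,np.round(r['xy'],1),round(r['conf'],2),at_z(c,r['xy'],z).round(1))
E
```

```text
0.5062299336774766
lid_tab [324.2 382.2] 0.79 [559.9 314.1  60. ]
```

View pics/w1.png

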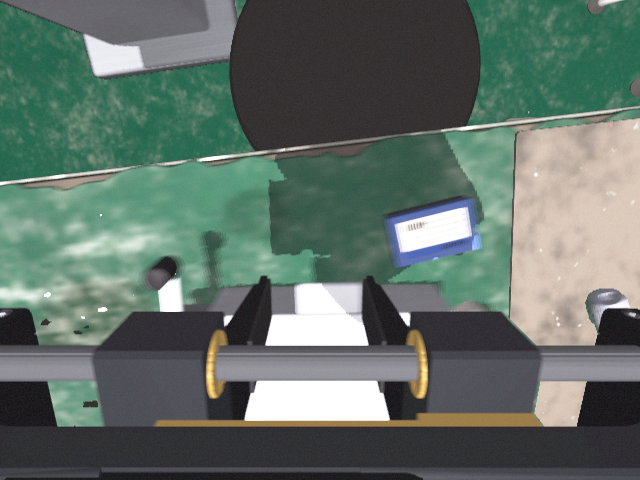

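Tab seen between the fingers, outer corners at (294,284) and (361,284); knob at (163,270).

```bash
python3 - <<'E'
from h import *
from scipy.optimize import least_squares
c=read_camera('wrist');R=np.array(c['R'])
print('cam',(-R.T@np.array(c['t'])).round(1),'axis',R[2].round(3))
for u in((294,284),(361,284)):print(at_z(c,u,66).round(1))
print(at_z(c,(163,270),99).round(1))
for tip in((-55/2,0),(55/2,0)):print(proj(c,(428.3+.13*tip[0],325.4+tip[0],174)).round(1))
E
```

```text
cam [350.2 335.3 343.5] axis [ 0.278 -0.036 -0.96 ]
[464.  302.9  66. ]
[470.7 354.   66. ]
[429.1 221.2  99. ]
[258.8 298.2]
[375.6 298.1]
```

{"fn": "jog_arm", "kwargs": {"targets": [{"slide":[47,2,-10],"turn":[0,0,0],"claw":85},{"slide":[0,0,-50],"turn":[0,0,0],"claw":85},{"slide":[0,0,-40],"turn":[0,0,0],"claw":85},{"slide":[0,0,-19],"turn":[0,0,0],"claw":70},{"slide":[0,0,0],"turn":[0,0,0],"claw":60}]}}

```text
t: 5.98
eef_pos: [474.9, 324.6, 53.5]
tcp_rot: [-3.14, -0.003, 3.009]
ft_force: [0.1, 0.5, -0.1]
opening: 0.695
grip_force: 0.0
```

{"fn": "jog_arm", "kwargs": {"targets": [{"slide":[0,0,0],"turn":[0,0,0],"claw":45},{"slide":[0,0,0],"turn":[0,0,0],"claw":45}]}}

```text
t: 6.22
eef_pos: [475.9, 326.4, 55.9]
tcp_rot: [3.14, 0.002, 3.01]
ft_force: [0.7, 0.1, 1.0]
opening: 0.519
grip_force: 30.0
```

{"fn": "jog_arm", "kwargs": {"targets": [{"slide":[2,-0.3,25],"turn":[0,0,0],"claw":45},{"slide":[6.5,-0.8,24],"turn":[0,0,0],"claw":45},{"slide":[10.5,-1.4,23],"turn":[0,0,0],"claw":45},{"slide":[14,-2,20.5],"turn":[0,0,0],"claw":45},{"slide":[17.5,-2.3,17.5],"turn":[0,0,0],"claw":45}]}}

```text
t: 6.85
eef_pos: [526.4, 320.2, 166.2]
tcp_rot: [3.139, 0.002, 3.01]
ft_force: [5.1, 8.9, -11.0]
opening: 0.523
grip_force: 30.0
```

{"fn": "jog_arm", "kwargs": {"targets": [{"slide":[20.5,-2.7,14.5],"turn":[0,0,0],"claw":45},{"slide":[22.5,-3,10.5],"turn":[0,0,0],"claw":45},{"slide":[24,-3.2,6.5],"turn":[0,0,0],"claw":45},{"slide":[0,0,0],"turn":[0,0,0],"claw":45}]}}

```text
t: 7.35
eef_pos: [594.4, 312.2, 197.7]
tcp_rot: [3.136, 0.003, 3.009]
ft_force: [0.6, 12.3, 1.9]
opening: 0.521
grip_force: 30.0
```

{"fn": "jog_arm", "kwargs": {"targets": [{"slide":[12.5,0,1.5],"turn":[0,0,0],"claw":45},{"slide":[12.5,0,0.5],"turn":[0,0,0],"claw":45},{"slide":[10,0,-0.5],"turn":[0,0,0],"claw":45},{"slide":[10,0,-1],"turn":[0,0,0],"claw":45},{"slide":[0,0,0],"turn":[0,0,0],"claw":45}]}}

```text
t: 7.98
eef_pos: [639.1, 307.9, 198.2]
tcp_rot: [-3.139, 0.002, 3.009]
ft_force: [-0.6, -11.9, 8.2]
opening: 0.516
grip_force: 30.0
```

Release, rise, and move back to view the keys.

{"fn": "jog_arm", "kwargs": {"targets": [{"slide":[0,0,0],"turn":[0,0,0],"claw":75},{"slide":[0,0,0],"turn":[0,0,0],"claw":75},{"slide":[0,0,30],"turn":[0,0,0],"claw":75},{"slide":[0,0,30],"turn":[0,0,0],"claw":75},{"slide":[-50,6,0],"turn":[0,0,0],"claw":40}]}}

```text
t: 8.6
eef_pos: [589.7, 316.4, 258.3]
tcp_rot: [3.139, 0.004, 3.008]
ft_force: [-1.0, 0.5, -0.1]
opening: 0.693
grip_force: 0.0
```

{"fn": "jog_arm", "kwargs": {"targets": [{"slide":[-50,6,0],"turn":[0,0,0],"claw":0},{"slide":[-50,6,0],"turn":[0,0,0],"claw":0},{"slide":[0,0,0],"turn":[0,0,0],"claw":0}]}}

```text
t: 8.98
eef_pos: [485.1, 329.1, 257.6]
tcp_rot: [3.141, 0.0, 3.012]
ft_force: [0.2, -0.2, 0.4]
opening: 0.386
grip_force: 0.0
```

```bash
python3 - <<'E'
from h import *
ims=[]
for n in('wrist','side','scene'):
    c=read_camera(n);ims.append(c['frame'])
    for q in('small_key_top','medium_key_top','large_key_top'):
        for r in look_for(q,n)[:2]: print(n,q,np.round(r['xy'],1),round(r['conf'],2),at_z(c,r['xy'],48).round(1))
cv2.imwrite('pics/k.png',np.vstack([ims[0][:240],cv2.resize(np.hstack([ims[1][180:340,250:410],ims[2][160:320,240:400]]),(640,320))]))
E
```

```text
wrist small_key_top [260.  258.8] 0.64 [531.1 264.   48. ]
wrist medium_key_top [368.3 260.2] 0.84 [547.1 374.7  48. ]
wrist medium_key_top [401.1 157.7] 0.34 [447.5 415.5  48. ]
wrist large_key_top [315.6 261.4] 0.84 [541.3 320.5  48. ]
side small_key_top [317.9 260.2] 0.52 [538.4 267.5  48. ]
side small_key_top [314.  300.4] 0.26 [550.3 384.2  48. ]
side medium_key_top [316.4 301.3] 0.48 [547.  386.5  48. ]
side large_key_top [316.7 281.6] 0.59 [543.8 332.8  48. ]
scene small_key_top [319.  265.1] 0.49 [520.5 256.4  48. ]
scene medium_key_top [278.1 242.9] 0.45 [534.9 365.6  48. ]
scene large_key_top [299. 255.] 0.77 [525.2 306.   48. ]
```

View pics/k.png

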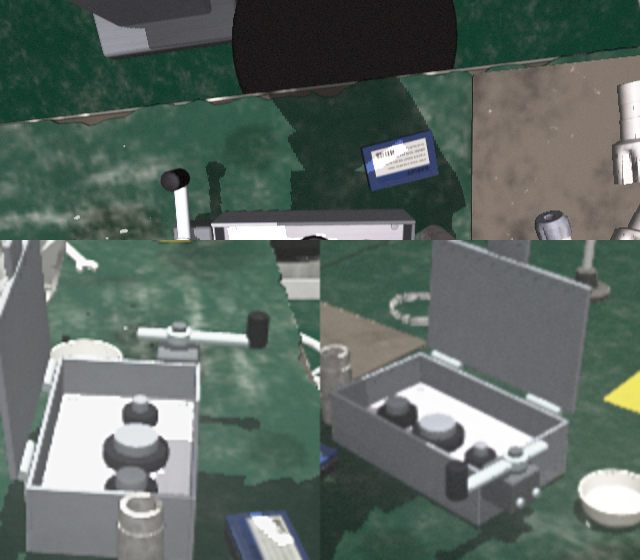

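Lid stands past upright and the latch is off. Small key is on the −y side (532,263.5), large in the middle (540.5,319), medium on the +y side (547,374.5), all matching the box fit.

{"fn": "jog_arm", "kwargs": {"targets": [{"slide":[24,-33,-40],"turn":[0,0,0],"claw":0},{"slide":[23,-32.5,-50],"turn":[0,0,0],"claw":0},{"slide":[0,0,-55],"turn":[0,0,0],"claw":0},{"slide":[0,0,-43],"turn":[0,0,0],"claw":0},{"slide":[0,0,0],"turn":[0,0,0],"claw":0}]}}

```text
t: 10.2
eef_pos: [533.1, 263.0, 67.3]
tcp_rot: [-3.139, -0.005, 3.01]
ft_force: [0.3, -1.0, 0.6]
opening: 0.005
grip_force: 0.0
```

```bash
python3 - <<'E'
from h import *
s=state();print(s['eef_pos'].round(1),s['ft_force'].round(1),s['opening'])
c=read_camera('side');cv2.imwrite('pics/k2.png',cv2.resize(c['frame'][180:340,250:410],(640,640))[:600])
p=(551.8,317.2,-.1307)
E
```

```text
[533.1 263.   67.3] [ 0.3 -1.   0.6] 0.004609287763901969
```

{"fn": "jog_arm", "kwargs": {"targets": [{"slide":[0,0,-12],"turn":[0,0,0],"claw":0},{"slide":[0,0,-8],"turn":[0,0,0],"claw":0},{"slide":[0,0,-4],"turn":[0,0,0],"claw":0},{"slide":[0,0,0],"turn":[0,0,0],"claw":0}]}}

```text
t: 10.75
eef_pos: [534.5, 263.8, 46.1]
tcp_rot: [3.141, 0.0, 3.01]
ft_force: [-0.9, -0.2, 1.9]
opening: 0.005
grip_force: 1.4
```

{"fn": "jog_arm", "kwargs": {"targets": [{"slide":[0,0,-2],"turn":[0,0,0],"claw":0},{"slide":[0,0,-2],"turn":[0,0,0],"claw":0},{"slide":[0,0,-1.5],"turn":[0,0,0],"claw":0},{"slide":[0,0,0],"turn":[0,0,0],"claw":0}]}}

```text
t: 11.25
eef_pos: [534.6, 263.8, 42.1]
tcp_rot: [3.141, 0.001, 3.01]
ft_force: [-5.5, -2.5, 21.8]
opening: 0.003
grip_force: 11.4
```

Bottomed at z = 42 with 22 N. Up, then to the medium key.

{"fn": "jog_arm", "kwargs": {"targets": [{"slide":[0,0,10],"turn":[0,0,0],"claw":0},{"slide":[0,0,30],"turn":[0,0,0],"claw":0},{"slide":[7,56,0],"turn":[0,0,0],"claw":0},{"slide":[6,55,0],"turn":[0,0,0],"claw":0},{"slide":[0,0,-16],"turn":[0,0,0],"claw":0}]}}

```text
t: 11.88
eef_pos: [547.5, 377.9, 64.6]
tcp_rot: [3.14, 0.002, 3.013]
ft_force: [-0.3, -0.9, -0.5]
opening: 0.002
grip_force: 0.0
```

{"fn": "jog_arm", "kwargs": {"targets": [{"slide":[0,0,-13],"turn":[0,0,0],"claw":0},{"slide":[0,0,-6],"turn":[0,0,0],"claw":0},{"slide":[0,0,-3],"turn":[0,0,0],"claw":0},{"slide":[0,0,-2],"turn":[0,0,0],"claw":0},{"slide":[0,0,0],"turn":[0,0,0],"claw":0}]}}

```text
t: 12.5
eef_pos: [547.1, 373.5, 42.3]
tcp_rot: [-3.141, -0.0, 3.009]
ft_force: [-8.5, -5.3, 19.1]
opening: 0.004
grip_force: 9.5
```

Medium bottomed as well. Now the large one in the middle.

{"fn": "jog_arm", "kwargs": {"targets": [{"slide":[0,0,10],"turn":[0,0,0],"claw":0},{"slide":[0,0,30],"turn":[0,0,0],"claw":0},{"slide":[-7,-55,0],"turn":[0,0,0],"claw":0},{"slide":[0,0,-16],"turn":[0,0,0],"claw":0},{"slide":[0,0,-13],"turn":[0,0,0],"claw":0}]}}

```text
t: 13.12
eef_pos: [540.8, 319.4, 50.8]
tcp_rot: [3.141, 0.001, 3.009]
ft_force: [0.7, -0.2, -0.4]
opening: 0.007
grip_force: 0.0
```

{"fn": "jog_arm", "kwargs": {"targets": [{"slide":[0,0,-6],"turn":[0,0,0],"claw":0},{"slide":[0,0,-3],"turn":[0,0,0],"claw":0},{"slide":[0,0,-2],"turn":[0,0,0],"claw":0},{"slide":[0,0,0],"turn":[0,0,0],"claw":0}]}}

```text
t: 13.62
eef_pos: [540.4, 320.0, 42.2]
tcp_rot: [3.141, 0.001, 3.011]
ft_force: [-4.7, -5.8, 23.2]
opening: 0.004
grip_force: 11.1
```

{"fn": "jog_arm", "kwargs": {"targets": [{"slide":[0,0,10],"turn":[0,0,0],"claw":0},{"slide":[0,0,50],"turn":[0,0,0],"claw":0},{"slide":[-20,0,60],"turn":[0,0,0],"claw":0},{"slide":[-40,0,40],"turn":[0,0,0],"claw":0},{"slide":[0,0,0],"turn":[0,0,0],"claw":0}]}}

```text
t: 14.25
eef_pos: [479.6, 320.8, 202.9]
tcp_rot: [3.138, 0.004, 3.012]
ft_force: [0.5, -0.2, -0.8]
opening: 0.003
grip_force: 0.0
```

```bash
python3 - <<'E'
from h import *
a=read_camera('scene')['frame'][160:320,220:400];b=read_camera('side')['frame'][180:340,240:420]
cv2.imwrite('pics/end.png',np.hstack([cv2.resize(a,(400,356)),cv2.resize(b,(400,356))]))
E
```

```text
(no output)
```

View pics/end.png

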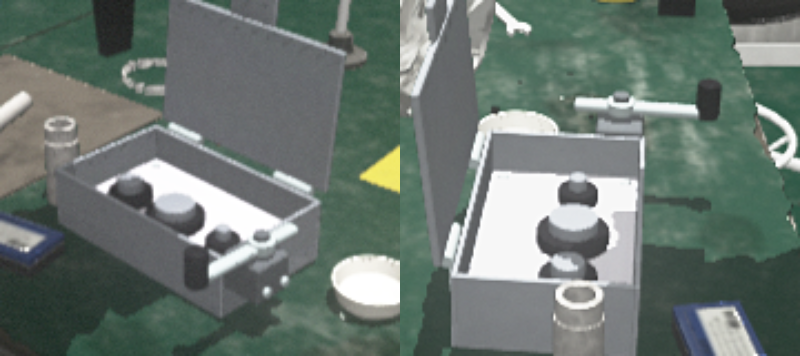

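The lid stands open past upright, the latch handle points forward off the lid, all three keys are up, and the dish, sleeve and case stand where they were. I'm handing the job in.

```bash
python3 -c "
from cell import *
print(job_done())"
```

```text
the job is handed in; nothing more can be done
None
```

The job is done and handed in at about 14 s: latch swung off, lid left open past upright, and the small, medium and large keys each pressed to the bottom in that order, with the dish, sleeve and case left in place.

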